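Draw the oiled table leg out of the drip tray and still it over the dish

ROBOT

A 6-joint arm with a two-finger parallel gripper is mounted at the origin on the work surface. World frame = base frame: x ahead of the robot, y to its left, z up, the work surface at z = 0. Lengths are in m, angles in rad, forces in N, time in s.
With the tool pointing down it reaches from about 0.325 to 0.75 m from the base axis. Payload 7.6 kg.
Tool frame: the origin (TCP) lies at the very end of the fingers, on their centre line; the grasp point (between the pads) lies 19 mm behind it (ctrl.grip_depth is the z of the grasp point in the tool frame, in m); z points along the fingers, y is the line along which they close (so a half turn about z gives the same grasp; the last joint's range is limited). The gripper opens to 85 mm and grips with 20 to 120 N. Pads are 22 mm wide; open, the fingers measure 114 mm over their backs; the gripper's body (76 mm by 85 mm) begins 54 mm behind the grasp point. The pads swing forward as they close: fully open they stand 13 mm farther back than shut.
Start: joints at [-1.233, 0.052, 1.401, -0, 1.689, -0.07], TCP at [0.208, -0.482, 0.231] pointing down, gripper open.
Joint ranges: [-2.9, 2.9], [-0.91, 2.17], [0.12, 2.37], [-1.06, 4.2], [0.26, 2.73], [-2.93, 2.93]. Speed limits (rad/s): [2.57, 2.57, 3.01, 3.14, 3.14, 3.14].

INTERFACE

Orientations are given as a rotation vector (axis times angle).
In Python, from cell import ctrl gives the robot as it stands.
- The arm moves only by the shell command python3 -m pendant 'ROWS'. ROWS is JSON, a list of rows, each a list of 7 numbers: the opening, from 0 (shut) to 1 (fully open), then the shift along the tool's x, y, z in m, then the turn, a rotation vector about the tool's x, y, z in degrees. A call has exactly 10 rows; each row shifts and turns the commanded pose from where the row before left it, along the tool's axes as they then stand; what a row does not reach is not made up. A row lasts 1/10 s, in which the tool goes at most 50 mm and 8.59 degrees, less where a joint would pass 70% of its speed; a pose out of reach is approached as far as the arm can. A call is refused whole if a number of a shift passes 0.05 or a number of a turn 8.59, either way. A call with a gripper value outside its range is refused whole. The fingers move at their own pace and stop on an object; the grip force is fixed at half the most. Time passes only in rows, so rows that do not move let the fingers close, or fill a call up. It gives the time, the measured TCP pose, the force, the opening and the grip force at its end, in the units of the state.
- ctrl.read_state(): the state, without advancing time (a new reading comes with each control period).
- ctrl.get_image(name): name is "side" or "top"; returns a dict with "img" (384x512x3 uint8, red, green, blue), "fx", "fy", "cx", "cy" (pixels), "view" (4x4, takes a point from world to camera coordinates). Camera axes: x right, y up, looking along -z (the intrinsics and any distortion apply to the point x, -y, -z); pixel columns grow to the right and rows downward; lengths in m; the calibration is good to about 2 mm. A picture is of the moment at which its call begins. There is no depth.
- ctrl.sign_off(): hands the job in; it is judged then, once.
The state is a dict: "time": time; "joint_pos": joint angles; "joint_vel": joint speeds; "joint_efforts": joint torques, N m; "position": TCP position; "ee_rot": TCP orientation; "contact_force": force on the tool from outside, world axes, zero at the start; "ft_torque": the same for the moment, N m; "gripper_width": finger opening in m; "finger_force": force on a finger pad.
Only numpy, scipy, OpenCV 4.12 (cv2) and the standard library are available. Lean on these libraries where they do the work, as an engineer would, in place of code of your own. Each camera call takes 0.05 s, during which the arm holds its last target. There are 200 camera calls.

TASK

Take the carriage by the wooden grip on its top, draw the freshly oiled T-shaped leg that swings under it out over the rim of the drip tray and along the rails until the dowel hangs over the middle of the round dish. Calm the swing there by moving the carriage, keep the leg hanging still over the dish for about five seconds, then let go and leave it hanging still. Do not touch the wet leg, do not let it swing wildly or bang hard against the tray, and leave the tools on the bench alone.

Things in the scene. Friction and masses are not known exactly. Their poses are not given: they have to be found in the camera images.
- gantry: Fixed bench-top finishing frame: two level steel tubes (20 mm thick, 180 mm apart, axes 270 mm above the bench, 1240 mm long) along its own y between two wooden end frames, 282 mm tall. Origin on the bench midway between tubes and frames; y is the rail direction (roughly to the robot's left), z up. Yaw varies a little.
- carriage (a joint): Slide of the carriage along gantry +y, m. At value q the grip and the leg's pivot lie at gantry x = 0, y = -0.250 + q. Starts at 0 to 0.03; stops at -0.01 and 0.56. 0.6 kg, a 240 x 60 mm plate across both tubes, top 298 mm above the bench. A felt brake (about 4 N dry friction plus 2 N s/m) keeps it where it is left, even under the swinging leg.
- grip (a point): Point 331 mm above the bench, on the axis of the plain wooden grip block on top of the carriage: 30 x 30 mm in plan, sides along the gantry's x and y, from 298 to 346 mm above the bench. Nothing else stands on the plate.
- leg (a joint): Swing of the leg about its pivot pin (along gantry x, 255 mm above the bench, straight under the grip), rad: 0 hangs straight, positive = dowel swung to gantry +y. Swings freely, for over a minute by itself. Effective length L = 0.865 m (period 1.87 s), centre of mass 29 mm under the pivot. Carriage acceleration a along +y gives angle'' = -(9.81*angle + a)/L.
- tip (a point): Lowest point of the leg, the round end of its 16 mm dowel, 200 mm under the pivot, 55 mm above the bench when straight. The leg is a T: wooden beam 480 x 50 x 50 mm along the rails just under the pivot (swings between the tubes), a dark steel disc on it near each end, a 40 x 40 mm post down from its middle, then the dowel. 0.86 kg, varies 0.7 to 1.1.
- tray_rim (a point): Middle of the round inboard (+y) rim of the fixed steel drip tray, 70 mm above the bench, at gantry y = -0.190. The dowel starts in the tray, 15 mm lower than this rim and 30 to 60 mm from it. Drawn to +y, the rim holds the dowel back until the leg leans about -0.4 rad (carriage at about 0.13), then it slips over and swings about 0.4 rad each way.
- dish: Small round open steel dish fixed on the bench between the rails: 110 mm across at the mouth, 22 mm high. Origin at the centre of its underside, gantry x = 0, gantry y from 0.05 to 0.24.
- plane: Bystander: loose dark wooden hand plane, 60 x 200 mm, about 70 mm high, beside the rails. Origin under its middle.
- mallet: Bystander: loose hammer lying on the bench beyond the rails. Origin under its middle.
- tin: Bystander: loose closed round tin of oil, 66 mm across, 100 mm high, beyond the rails. Origin under its middle.
- offcut: Bystander: loose wooden offcut 50 x 110 x 30 mm beside the rails. Origin under its middle.
There are look-alikes about, which are no part of the job. Several things have the shape of the dish; the one meant has the colours described above.

How it is judged:
By the outcome, as a careful person would: the job done as asked, in the order asked, and still so for the second after the job is handed in, with the robot touching nothing.
It also fails if it takes over 48 s, if anything falls off the work surface, if the arm or the gripper's body presses on something with over 40 N, if the wrist force passes 120 N, or if a joint passes its speed limit or range.

## Working session

There is one attempt and no reset: what is moved stays moved. The work goes in short steps, Python scripts to look and compute and a shell command to move; the robot and the scene stay as the last step left them, time stands still between calls to the robot, and variables do not carry over. Pictures are saved under pics/ and viewed, at most 10 in all, crops included, and the job is handed in when it is done.

```bash
mkdir -p pics; ls
cat > h.py <<'E'
import numpy as np, cv2
from cell import ctrl
def snap(n,f):
    d=ctrl.get_image(n); cv2.imwrite(f,d["img"][:,:,::-1]); np.savez(f+".npz",**{k:d[k] for k in d}); return d
def ray(d,u,v):
    V=np.array(d["view"]); R=V[:3,:3]; c=-R.T@V[:3,3]
    r=R.T@np.array([(u-d["cx"])/d["fx"],-(v-d["cy"])/d["fy"],-1.]); return c,r
def onz(d,u,v,z):
    c,r=ray(d,u,v); return c+r*(z-c[2])/r[2]
def proj(d,p):
    V=np.array(d["view"]); q=V[:3,:3]@np.array(p)+V[:3,3]
    return d["cx"]+d["fx"]*q[0]/-q[2], d["cy"]+d["fy"]*-q[1]/-q[2]
E
python3 - <<'E'
from h import *
for n in("top","side"):
    d=snap(n,f"pics/{n}0.png"); print({k:(v if np.ndim(v)<2 else np.round(v,3).tolist()) for k,v in d.items() if k!="img"})
s=ctrl.read_state(); print(s, ctrl.grip_depth)
E
```

```text
pics
{'fx': 400.0353946813194, 'fy': 400.0353946813194, 'cx': 257.1855166433778, 'cy': 195.81942480963312, 'view': [[0.0, -1.0, -0.024, 0.115], [0.996, -0.002, 0.092, -0.608], [-0.092, -0.024, 0.995, -1.33], [0.0, 0.0, 0.0, 1.0]]}
{'fx': 451.2574237495078, 'fy': 451.2574237495078, 'cx': 249.38572913325558, 'cy': 193.69827790086472, 'view': [[0.782, -0.623, 0.0, -0.391], [0.466, 0.585, 0.663, -0.472], [-0.414, -0.518, 0.748, -1.298], [0.0, 0.0, 0.0, 1.0]]}
{'time': 0.1, 'joint_pos': array([-1.23330254e+00,  5.28020925e-02,  1.40157931e+00, -5.20785176e-06,
        1.68862855e+00, -7.02958186e-02]), 'joint_vel': array([-0.0001155 , -0.00057611, -0.00273923, -0.0004712 ,  0.00113922,
        0.00132312]), 'joint_efforts': array([ 3.83114912e-04, -3.82584608e+01, -3.60984528e+01, -8.54603650e-05,
        4.80494084e-03,  2.41225003e-06]), 'position': array([ 0.20814005, -0.48169306,  0.23056399]), 'ee_rot': array([-3.07514100e+00, -6.35840099e-01,  3.04462702e-04]), 'contact_force': array([-0.36854096, -0.36084024, -1.01678675]), 'ft_torque': array([-0.01056759,  0.00310849,  0.00296617]), 'finger_force': 0.0, 'gripper_width': 0.08558115656132474} -0.0187
```

View pics/top0.png

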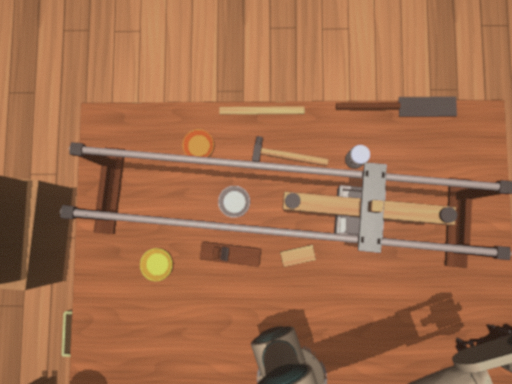

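View pics/side0.png

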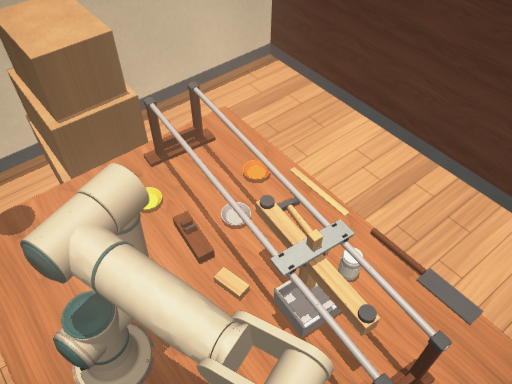

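Top view: the dish candidates are the orange one (198,144), the yellow one (156,264) and the grey-white steel one (234,201). The steel one fits, by its colour and because it lies between the rails. The grip is at about (377,206), and the rails run from (76,149) to (506,187) and from (67,212) to (503,253). I'll confirm with one enlarged crop.

Run:
```python
from h import *
d=dict(np.load("pics/top0.png.npz")); im=d["img"]
c=im[130:260,180:420,::-1]; cv2.imwrite("pics/crop1.png",cv2.resize(c,None,fx=3.3,fy=3.3,interpolation=cv2.INTER_CUBIC))
s=dict(np.load("pics/side0.png.npz"))
c=s["img"][150:350,200:440,::-1]; cv2.imwrite("pics/crop2.png",cv2.resize(c,None,fx=3,fy=3,interpolation=cv2.INTER_CUBIC))
# tubes: greyish pixels along columns
g=im.astype(int); sat=g.max(2)-g.min(2)
def tube(p,q):
    P=[]
    for u in range(130,480,3):
        if 340<u<400: continue
        v=p[1]+(q[1]-p[1])*(u-p[0])/(q[0]-p[0]); r=np.arange(int(v)-7,int(v)+8)
        w=(sat[r,u]<28)&(g[r,u].sum(1)>200)
        if 3<=w.sum()<=9: P.append((u,r[w].mean()))
    P=np.array(P); k=np.polyfit(P[:,0],P[:,1],1)
    res=P[:,1]-np.polyval(k,P[:,0]); m=abs(res)<1; k=np.polyfit(P[m,0],P[m,1],1); print(len(P),m.sum(),k)
    return onz(d,130,np.polyval(k,130),.272),onz(d,480,np.polyval(k,480),.272)
A=tube((76,149),(506,187));B=tube((67,212),(503,253))
for a,b in(A,B): print(a,b,"yaw",np.degrees(np.arctan2(-(a-b)[0],(a-b)[1])))
m=(np.array(A)+np.array(B))/2; print("mid line",m, "sep",A[0]-B[0])
for e in [(76,149),(506,187),(67,212),(503,253)]: print("end",onz(d,*e,.28))
m=(sat<25)&(g.sum(2)>300)
n,l,st,ce=cv2.connectedComponentsWithStats(m[185:220,215:255].astype(np.uint8))
print(st,ce+[215,185]); 
print("dish",onz(d,234,201,.02),"grip",onz(d,377,206,.346))
print([proj(s,onz(d,377,206,.346))],proj(s,onz(d,234,201,.02)))
```

```text
94 93 [8.92529945e-02 1.42164021e+02]
96 95 [9.44577303e-02 2.05081004e+02]
[0.70655775 0.46997385 0.272     ] [ 0.61481014 -0.50605531  0.272     ] yaw -5.370074401412818
[0.52619569 0.46459923 0.272     ] [ 0.43580351 -0.49705116  0.272     ] yaw -5.369849000090065
mid line [[ 0.61637672  0.46728654  0.272     ]
 [ 0.52530682 -0.50155324  0.272     ]] sep [0.18036206 0.00537462 0.        ]
end [0.71931875 0.62164704 0.28      ]
end [ 0.60819558 -0.57169942  0.28      ]
end [0.54094135 0.63946595 0.28      ]
end [ 0.42933731 -0.55369649  0.28      ]
[[  0   0  40  35 769]
 [  5   3  29  28 631]] [[235.11443433 202.61768531]
 [233.75118859 201.24722662]]
dish [0.59165493 0.19424874 0.02      ] grip [ 0.55222288 -0.20194738  0.346     ]
[(np.float64(314.05239810326555), np.float64(233.8929165421625))] (np.float64(235.63558510607825), np.float64(212.98465693638454))
```

View pics/crop1.png

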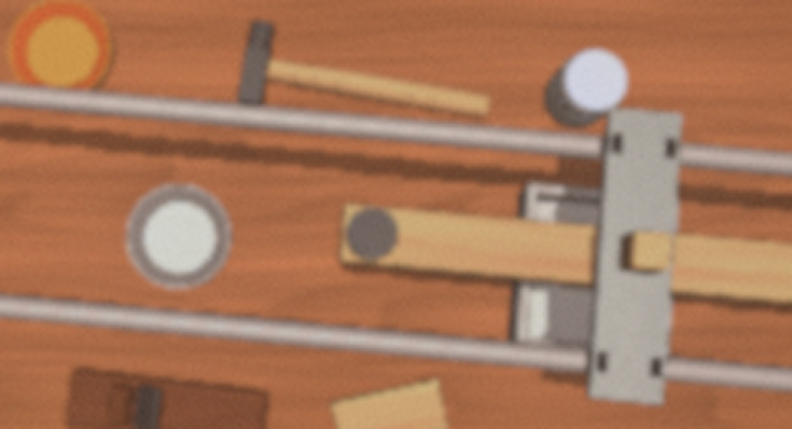

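View pics/crop2.png

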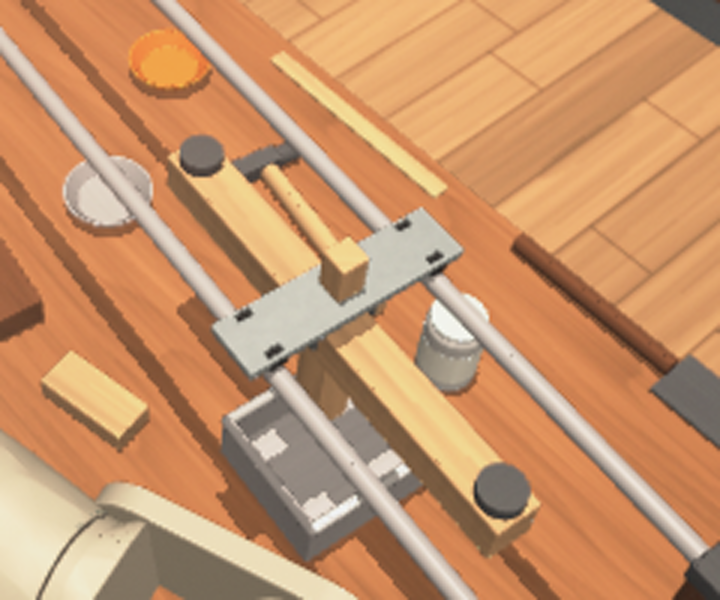

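The crops confirm the grey steel dish at top-image (234,201), between the rails. The orange and yellow look-alikes lie outside them. The grip block's top is centred at about (378,206). Now I lift and move toward a point above the grip.

```bash
python3 -m pendant '[[1,0,0,-0.045,0,0,0],[1,0,0,-0.045,0,0,0],[1,0,0,-0.045,0,0,0],[1,0.04,-0.01,-0.045,0,0,0],[1,0.043,-0.012,0,0,0,0],[1,0.043,-0.012,0,0,0,0],[1,0.043,-0.012,0,0,0,0],[1,0.043,-0.012,0,0,0,0],[1,0.043,-0.012,0,0,0,0],[1,0.043,-0.012,0,0,0,0]]'
python3 - <<'E'
from h import *
d=dict(np.load("pics/top0.png.npz"))
f=lambda u,v:((u+.5)/3.3-.5+180,(v+.5)/3.3-.5+130)
print("grip by top face",onz(d,*f(654,250),.346)); print("by plate",onz(d,*f(635.5,256),.298)); print("dish",onz(d,*f(178.5,236),.022))
s=dict(np.load("pics/side0.png.npz"))
print("side: top face",onz(s,200+345/3-.3,150+252/3-.3,.346))
print("side dish",onz(s,200+108/3-.3,150+190/3-.3,.022))
print("tray rim inboard top", onz(d,*f(527,185),.07),onz(d,*f(516,340),.07))
E
```

```text
time: 1.1
position: [0.4445, -0.2916, 0.4028]
ee_rot: [-3.076, -0.636, 0.001]
contact_force: [0.7, -0.6, 0.4]
gripper_width: 0.0855
finger_force: 0.0
grip by top face [ 0.55374681 -0.20412304  0.346     ]
by plate [ 0.55211159 -0.2022328   0.298     ]
dish [0.59092605 0.19496296 0.022     ]
side: top face [ 0.55395913 -0.20254302  0.346     ]
side dish [0.5907461  0.19260512 0.022     ]
tray rim inboard top [ 0.63754653 -0.15650705  0.07      ] [ 0.4837713  -0.14286646  0.07      ]
```

```bash
python3 -m pendant '[[1,0.043,-0.0123,0,0,0,0],[1,0.043,-0.0123,0,0,0,0],[1,0.0433,-0.0122,0,0,0,0],[1,0,0,0,0,0,7.18],[1,0,0,0,0,0,7.18],[1,0,0,0,0,0,7.18],[1,0,0,0,0,0,7.19],[1,0,0,0.01,0,0,0],[1,0,0,0.01,0,0,0],[1,0,0,0,0,0,0]]'
python3 - <<'E'
from h import *
from scipy.spatial.transform import Rotation as R
s=ctrl.read_state(); M=R.from_rotvec(s["ee_rot"]).as_matrix(); print(s["position"],M.round(4)); print("to grip in tool",M.T@(np.array([.553,-.203,.312])-s["position"]))
d=snap("top","pics/t1.png")
E
```

```text
time: 2.1
position: [0.5472, -0.2078, 0.3808]
ee_rot: [-3.137, 0.146, 0.006]
contact_force: [0.5, 0.2, -0.1]
gripper_width: 0.0855
finger_force: 0.0
[ 0.5472255  -0.20784648  0.38082429] [[ 0.9956 -0.0931 -0.0036]
 [-0.0931 -0.9957  0.0015]
 [-0.0037 -0.0012 -1.    ]]
to grip in tool [ 0.00555258 -0.00528285  0.06881044]
```

View pics/t1.png

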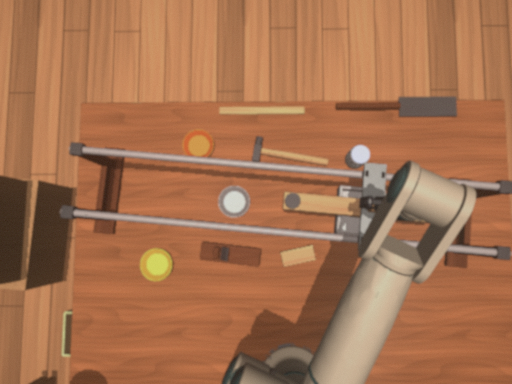

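The top view shows the gripper over the carriage at (372,200). The beam's front disc is visible at (292,201). I descend and close.

```bash
python3 -m pendant '[[1,0.0055,-0.0053,0.02,0,0,0],[1,0,0,0.025,0,0,0],[1,0,0,0.024,0,0,0],[1,0,0,0,0,0,0],[0.2,0,0,0,0,0,0],[0,0,0,0,0,0,0],[0,0,0,0,0,0,0],[0,0,0,0,0,0,0],[0,0,0,0,0,0,0],[0,0,0,0,0,0,0]]'
python3 - <<'E'
from h import *
s=ctrl.read_state(); print(s["position"],s["contact_force"])
d=snap("side","pics/s1.png")
E
```

```text
time: 3.15
position: [0.5537, -0.2034, 0.3156]
ee_rot: [3.137, -0.147, 0.004]
contact_force: [-0.7, -0.5, 6.0]
gripper_width: 0.029
finger_force: 63.1
[ 0.55367111 -0.20339833  0.31561007] [-0.74962642 -0.50902927  6.00176761]
```

View pics/s1.png

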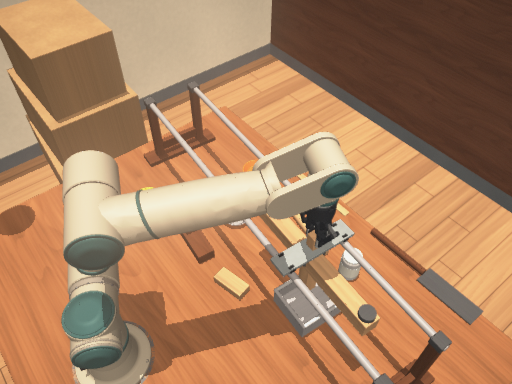

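Gripped: the opening is 29 mm at 63 N. The side view shows the rear disc at (367,313), visible for tracking the swing. I start a smooth draw along +y (tool −y) and calibrate the discs from the first pictures.

```bash
python3 -m pendant '[[0,0,-0.003,0,0,0,0],[0,0,-0.006,0,0,0,0],[0,0,-0.009,0,0,0,0],[0,0,-0.011,0,0,0,0],[0,0,-0.011,0,0,0,0],[0,0,-0.011,0,0,0,0],[0,0,-0.011,0,0,0,0],[0,0,-0.010,0,0,0,0],[0,0,-0.008,0,0,0,0],[0,0,-0.005,0,0,0,0]]'
cat >> h.py <<'E'
from scipy.optimize import minimize_scalar, least_squares
Y=np.array([.0936,.9956,0]); X=np.array([.9956,-.0936,0]); Z=np.array([0,0,1.])
def disc(px,py,s,th,par):   # world point of disc, TCP x,y, end sign s
    P=np.array([px,py,.255]); r,h=par
    a=s*r; return P+Y*(a*np.cos(th)-h*np.sin(th)*-1*-1)+Z*(0)+ (Y*0) + Z*(a*np.sin(th)+h*np.cos(th)) 
def blobs(im):
    g=im.astype(int); m=(g.max(2)<105)&(g.max(2)-g.min(2)<22)
    m=cv2.morphologyEx(m.astype(np.uint8),cv2.MORPH_OPEN,np.ones((3,3)))
    n,l,st,ce=cv2.connectedComponentsWithStats(m); return st[1:],ce[1:]
E
python3 - <<'E'
from h import *
T=dict(np.load("pics/top0.png.npz"));S=dict(np.load("pics/side0.png.npz"))
for n,d in("top",T),("side",S):
    st,ce=blobs(d["img"]); print(n,[(s[4],s[2],s[3],c.round(1).tolist()) for s,c in zip(st,ce) if 40<s[4]<500])
def tri(a,b):
    c1,r1=ray(T,*a);c2,r2=ray(S,*b); k=np.linalg.lstsq(np.c_[r1,-r2],c2-c1,rcond=None)[0]; p,q=c1+k[0]*r1,c2+k[1]*r2; return (p+q)/2,np.linalg.norm(p-q)
P=np.array([.5535,-.2034,.255])
for a,b in(((292,201),(267,201.5)),((448,214.5),(367.3,312.5))):
    p,e=tri(a,b); print(p,e,"gantry rel pivot",X@(p-P),Y@(p-P),p[2]-.255)
d=snap("side","pics/s2.png")
print(ctrl.read_state()["position"],ctrl.read_state()["contact_force"])
st,ce=blobs(d["img"]); print([(s[4],s[2],s[3],c.round(1).tolist()) for s,c in zip(st,ce) if 40<s[4]<500])
E
```

```text
time: 4.2
position: [0.5615, -0.1188, 0.3156]
ee_rot: [3.136, -0.148, 0.004]
contact_force: [0.2, -4.9, 6.0]
gripper_width: 0.0291
finger_force: 63.2
top [(np.int32(109), np.int32(11), np.int32(11), [76.2, 148.8]), (np.int32(129), np.int32(13), np.int32(11), [505.3, 187.2]), (np.int32(145), np.int32(13), np.int32(13), [66.9, 211.8]), (np.int32(152), np.int32(15), np.int32(12), [447.8, 214.5]), (np.int32(116), np.int32(12), np.int32(10), [502.7, 252.5]), (np.int32(355), np.int32(35), np.int32(18), [273.0, 336.2]), (np.int32(90), np.int32(7), np.int32(18), [508.8, 336.7])]
side [(np.int32(45), np.int32(6), np.int32(9), [143.1, 104.3]), (np.int32(265), np.int32(29), np.int32(41), [288.1, 314.3]), (np.int32(164), np.int32(35), np.int32(29), [114.3, 353.9]), (np.int32(314), np.int32(36), np.int32(31), [71.2, 356.6]), (np.int32(84), np.int32(13), np.int32(15), [434.6, 345.4])]
[0.57337912 0.01057678 0.26454768] 0.0034647167574525387 gantry rel pivot -0.00023657003671473604 0.21489596842517936 0.009547678702151785
[ 0.53436686 -0.41787995  0.2673668 ] 0.0016568858085646 gantry rel pivot 0.0010263660415930115 -0.2153270960927766 0.012366799225036806
[ 0.56159384 -0.11815359  0.31558227] [ 0.12841764 -0.24627744  6.23029272]
[(np.int32(428), np.int32(32), np.int32(26), [315.1, 163.2]), (np.int32(230), np.int32(23), np.int32(20), [9.3, 161.0]), (np.int32(48), np.int32(14), np.int32(5), [344.6, 278.7]), (np.int32(107), np.int32(15), np.int32(16), [331.6, 293.4]), (np.int32(160), np.int32(20), np.int32(27), [292.7, 320.4]), (np.int32(78), np.int32(13), np.int32(13), [434.9, 345.9])]
```

View pics/s2.png

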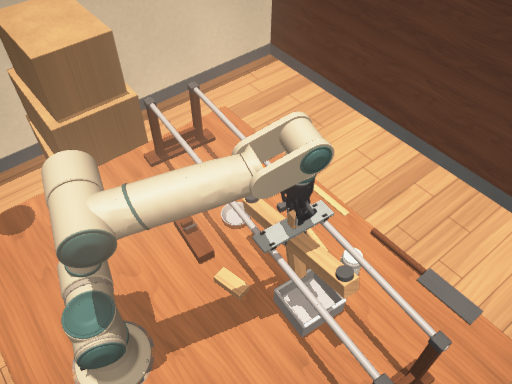

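The side view shows the rear disc risen to about (344,273), so the leg leans back against the rim. I'll build an angle estimator: project the disc, score its darkness against a ring.

```bash
cat >> h.py <<'E'
def disc3(tcp,s,th,rad,n=24,h=.011):
    P=np.array([tcp[0],tcp[1],.255]); ph=np.linspace(0,2*np.pi,n,endpoint=False)
    a=s*.215+rad*np.cos(ph); c,t=np.cos(th),np.sin(th)
    return P+np.outer(a*c-h*t,Y)+np.outer(a*t+h*c,Z)+np.outer(rad*np.sin(ph),X)
def score(d,tcp,s,th):
    g=d["img"].max(2).astype(np.float32)
    def val(R):
        uv=np.array([proj(d,p) for r in R for p in disc3(tcp,s,th,r)],np.float32)
        return cv2.remap(g,uv[:,0].reshape(1,-1),uv[:,1].reshape(1,-1),cv2.INTER_LINEAR)[0]
    i,o=val([.003,.008,.013,.017]),val([.026,.029])
    return np.minimum(o,150).mean()-i.mean()-1.0*i.std()
G=np.arange(-.6,.601,.01)
def angle(d,tcp,s):
    sc=np.array([score(d,tcp,s,t) for t in G]); k=sc.argmax()
    if 0<k<len(G)-1:
        a,b,c=sc[k-1:k+2]; return G[k]+.005*(a-c)/(a-2*b+c),sc[k]
    return G[k],sc[k]
E
python3 - <<'E'
from h import *
for f,p in(("top0",(.5535,-.2034)),("side0",(.5535,-.2034)),("s1",(.5537,-.2034)),("s2",(.5615,-.1185))):
    d=dict(np.load(f"pics/{f}.png.npz")); print(f,"front",angle(d,p,1),"rear",angle(d,p,-1))
p=ctrl.read_state()["position"]
for n in("top","side","side"):
    d=ctrl.get_image(n); print(n,"front",angle(d,p,1),"rear",angle(d,p,-1))
E
```

```text
top0 front (np.float64(-0.02262088445015198), np.float32(31.441656)) rear (np.float64(0.06708012049086454), np.float32(32.616932))
side0 front (np.float64(-0.011655248110182037), np.float32(17.680885)) rear (np.float64(0.0005032080807728656), np.float32(33.48689))
s1 front (np.float64(-0.1708458494557995), np.float32(-9.235788)) rear (np.float64(0.0011670481180777736), np.float32(27.723087))
s2 front (np.float64(-0.3106060832529326), np.float32(16.612282)) rear (np.float64(-0.2510612579062578), np.float32(22.01241))
top front (np.float64(-0.25782351707108286), np.float32(48.91458)) rear (np.float64(-0.23304473144933546), np.float32(41.523033))
side front (np.float64(-0.3148540639691052), np.float32(16.638016)) rear (np.float64(-0.25932503077434343), np.float32(24.148136))
side front (np.float64(-0.3146276841312644), np.float32(16.614613)) rear (np.float64(-0.25831279879435864), np.float32(23.986332))
```

```bash
cat > m.py <<'E'
from h import *
import sys
W=np.sqrt(9.81/.865)
def measure(n=4):
    T,A=[],[]
    for i in range(n):
        s=ctrl.read_state(); d=ctrl.get_image("side"); T.append(s["time"]); a=angle(d,s["position"],-1); A.append(a[0]); print(round(s["time"],2),np.round(a,3),np.round(s["position"],4))
    s=ctrl.read_state(); t=np.array(T)-s["time"]
    c=np.linalg.lstsq(np.c_[np.cos(W*t),np.sin(W*t)/W],np.array(A),rcond=None)[0]
    k=Y@(s["position"]-np.array([.5535,-.2034,0])); print("now",s["time"],"theta,rate",c,"amp",np.hypot(c[0],c[1]/W),"travel",k)
    np.savez("st.npz",c=c,k=k); cv2.imwrite(f"pics/m{s['time']:.2f}.png",d["img"][:,:,::-1] if 0 else ctrl.get_image.__self__ is None and 0 or d["img"][:,:,::-1])
E
sed -i 's/; cv2.imwrite.*$/; cv2.imwrite(f"pics\/m{s["time"]:.2f}.png",d["img"][:,:,::-1])/' m.py; sed -i "s/{s\[\"time\"\]:.2f}/{s['time']:.2f}/" m.py; echo 'measure(int(sys.argv[1]) if len(sys.argv)>1 else 4)' >> m.py
python3 -m pendant '[[0,0,-0.0025,0,0,0,0],[0,0,-0.0035,0,0,0,0],[0,0,-0.0035,0,0,0,0],[0,0,-0.0035,0,0,0,0],[0,0,-0.0035,0,0,0,0],[0,0,-0.0035,0,0,0,0],[0,0,-0.0035,0,0,0,0],[0,0,-0.0035,0,0,0,0],[0,0,-0.0035,0,0,0,0],[0,0,-0.0025,0,0,0,0]]'
python3 m.py 4
```

```text
time: 5.4
position: [0.5645, -0.0864, 0.3156]
ee_rot: [3.136, -0.148, 0.004]
contact_force: [-1.6, -3.9, 5.5]
gripper_width: 0.029
finger_force: 63.3
5.4 [-0.374 24.072] [ 0.5645 -0.0864  0.3156]
5.45 [-0.37  23.912] [ 0.5646 -0.086   0.3156]
5.5 [-0.37  24.471] [ 0.5646 -0.0861  0.3156]
5.55 [-0.371 24.879] [ 0.5646 -0.086   0.3156]
now 5.6 theta,rate [-0.34238757  0.53887622] amp 0.37793421279059697 travel 0.11800084799013717
```

```bash
python3 -m pendant '[[0,0,-0.003,0,0,0,0],[0,0,-0.004,0,0,0,0],[0,0,-0.004,0,0,0,0],[0,0,-0.004,0,0,0,0],[0,0,-0.002,0,0,0,0],[0,0,0,0,0,0,0],[0,0,0,0,0,0,0],[0,0,0,0,0,0,0],[0,0,0,0,0,0,0],[0,0,0,0,0,0,0]]'
python3 m.py 3
```

```text
time: 6.6
position: [0.5662, -0.0691, 0.3156]
ee_rot: [3.137, -0.147, 0.004]
contact_force: [-0.6, -1.0, 6.1]
gripper_width: 0.0295
finger_force: 63.3
6.6 [ 0.37  20.207] [ 0.5662 -0.0691  0.3156]
6.65 [ 0.391 20.744] [ 0.5662 -0.0691  0.3156]
6.7 [ 0.394 20.642] [ 0.5662 -0.0691  0.3156]
now 6.75 theta,rate [ 0.39092459 -0.20486494] amp 0.395629524538759 travel 0.1349385274893307
```

```bash
cat > plan.py <<'E'
import numpy as np, sys
from scipy.optimize import minimize
W2=9.81/.865; L=.865
def sim(d,th,om,n=20):
    # row response smoothed: velocity follows the row speed with a 40 ms lag
    h=.1/n; v=x=0.; tr=[]
    for k in d:
        for _ in range(n):
            a=(k/.1-v)/.04; om+=-(W2*th+a/L)*h; th+=om*h; v+=a*h; x+=v*h
        tr.append(th)
    return x,v,th,om,np.array(tr)
def plan(th,om,D,N=10,vmax=.045):
    tail=2
    def f(d):
        x,v,t,o,tr=sim(np.r_[d,0.],th,om,10)
        return 1e4*((t)**2+(o*o)/W2)+1e4*(np.sum(d)-D)**2*20+np.sum(np.diff(np.r_[0,d,0])**2)*3e2
    r=minimize(f,np.full(N-1,D/N),bounds=[(-vmax,vmax)]*(N-1),method="L-BFGS-B",options=dict(maxfun=20000))
    d=np.r_[r.x,0.].round(3); x,v,t,o,tr=sim(d,th,om); print(d.tolist(),"sum",d.sum(),"end theta",t,"rate",o,"amp",np.hypot(t,o/np.sqrt(W2)),"max",abs(tr).max())
if __name__=="__main__":
    s=np.load("st.npz"); plan(*s["c"],float(sys.argv[1])-float(s["k"]))
    plan(*s["c"],float(sys.argv[1])-float(s["k"]),N=15)
E
python3 plan.py .399
```

```text
[0.045, 0.045, 0.045, 0.045, 0.045, 0.045, -0.045, -0.026, 0.045, 0.0] sum 0.244 end theta -0.20467367927935348 rate 1.0020158320545527 amp 0.36114055146195806 max 0.3729943193544731
[0.045, 0.045, 0.045, 0.045, 0.045, 0.033, -0.045, -0.045, -0.045, -0.045, 0.043, 0.045, 0.045, 0.045, 0.0] sum 0.25599999999999995 end theta 0.12408948103738969 rate 0.5075896864056788 amp 0.1952340503974289 max 0.3633610531191585
```

Run:
```python
from plan import *
s=np.load("st.npz")
for vm in(.03,.04): plan(*s["c"],.399-float(s["k"]),N=20,vmax=vm)
```

```text
[0.03, 0.03, 0.03, 0.03, 0.03, 0.023, -0.03, -0.03, -0.03, -0.03, -0.03, 0.028, 0.03, 0.03, 0.03, 0.03, 0.03, 0.03, 0.03, 0.0] sum 0.261 end theta 0.06224030838987606 rate -0.1650097223011252 amp 0.07921308155505236 max 0.3487927518380047
[0.031, 0.04, 0.04, 0.033, 0.018, -0.001, -0.019, -0.031, -0.036, -0.031, -0.019, -0.001, 0.018, 0.033, 0.04, 0.04, 0.04, 0.04, 0.03, 0.0] sum 0.265 end theta -0.0002961764949607441 rate -0.015234501755051104 amp 0.004533468540948121 max 0.3239235749707336
```

```bash
sed -i 's/vmax=.045):/vmax=.045,vmin=None):\n    vmin=-vmax if vmin is None else vmin/; s/bounds=\[(-vmax,vmax)\]/bounds=[(vmin,vmax)]/; s/3e2/wd/; s/,vmin=None)/,vmin=None,wd=3e2)/' plan.py
python3 - <<'E'
from plan import *
s=np.load("st.npz")
for N,vm,vn in((20,.045,-.01),(20,.045,-.02),(30,.04,0),(30,.03,-.01)): plan(*s["c"],.399-float(s["k"]),N=N,vmax=vm,vmin=vn,wd=1e3)
E
```

```text
[0.025, 0.024, 0.022, 0.02, 0.018, 0.016, -0.003, -0.004, -0.004, -0.004, -0.003, 0.016, 0.018, 0.02, 0.022, 0.024, 0.025, 0.025, 0.025, 0.0] sum 0.28200000000000003 end theta 0.1888566243111262 rate -0.4756290503729221 amp 0.2358264445512487 max 0.36312300267286585
[0.032, 0.045, 0.041, 0.026, 0.006, -0.011, -0.02, -0.02, -0.02, -0.02, -0.02, -0.012, 0.005, 0.025, 0.04, 0.045, 0.045, 0.045, 0.032, 0.0] sum 0.264 end theta -0.0011550376975442188 rate -0.023666741020278048 amp 0.007121966385197322 max 0.3231541631725687
[0.04, 0.028, 0.0, 0.0, 0.0, 0.0, 0.0, 0.0, 0.0, 0.0, 0.0, 0.0, 0.0, 0.0, 0.0, 0.04, 0.04, 0.04, 0.04, 0.04, 0.0, 0.0, 0.0, 0.0, 0.0, 0.0, 0.0, 0.0, 0.0, 0.0] sum 0.268 end theta -0.07195712108092905 rate 0.3701850596044251 amp 0.13138153690781385 max 0.3308962419525092
[0.03, 0.03, 0.03, 0.013, -0.01, -0.01, -0.01, -0.01, -0.01, -0.01, -0.01, -0.006, 0.023, 0.03, 0.03, 0.03, 0.03, 0.03, 0.03, 0.03, 0.03, 0.03, 0.005, -0.01, -0.01, -0.01, -0.01, -0.01, -0.01, 0.0] sum 0.26499999999999996 end theta -0.00354044648942121 rate 0.04797952432972278 amp 0.014680512201895726 max 0.3246929867688986
```

```bash
python3 -m pendant '[[0,0,-0.03,0,0,0,0],[0,0,-0.03,0,0,0,0],[0,0,-0.03,0,0,0,0],[0,0,-0.013,0,0,0,0],[0,0,0.01,0,0,0,0],[0,0,0.01,0,0,0,0],[0,0,0.01,0,0,0,0],[0,0,0.01,0,0,0,0],[0,0,0.01,0,0,0,0],[0,0,0,0,0,0,0]]'
python3 m.py 3
python3 - <<'E'
from plan import *
s=np.load("st.npz"); print(sim([.03,.03,.03,.013,-.01,-.01,-.01,-.01,-.01,0,0,0],.3909,-.2049))
for N,vm,vn in((10,.045,0),(10,.045,-.02),(20,.04,-.01)): plan(*s["c"],.399-float(s["k"]),N=N,vmax=vm,vmin=vn,wd=1e3)
E
```

```text
time: 7.75
position: [0.571, -0.0172, 0.3156]
ee_rot: [3.137, -0.149, 0.003]
contact_force: [-1.7, -3.5, 6.4]
gripper_width: 0.0289
finger_force: 63.5
7.75 [-0.233 21.373] [ 0.571  -0.0172  0.3156]
7.8 [-0.211 22.098] [ 0.571  -0.0171  0.3156]
7.85 [-0.181 22.251] [ 0.571  -0.017   0.3156]
now 7.9 theta,rate [-0.14658916  0.7334352 ] amp 0.2625267420820773 travel 0.18727427032823932
(0.053001160244607354, -3.31498459235495e-05, -0.09236977233071299, 0.9218932580459136, array([ 0.32466641,  0.21151289,  0.073874  , -0.05903431, -0.16169844,
       -0.23777913, -0.28656391, -0.30311428, -0.28560841, -0.24370971,
       -0.1779131 , -0.09236977]))
[0.0, 0.0, 0.0, 0.015, 0.045, 0.045, 0.045, 0.045, 0.018, 0.0] sum 0.213 end theta 0.019574855716562582 rate -0.16098916242484995 amp 0.051657139330251636 max 0.1840779540249926
[-0.02, -0.02, 0.01, 0.045, 0.045, 0.045, 0.045, 0.045, 0.017, 0.0] sum 0.21200000000000002 end theta 0.001683967866963147 rate -0.06958098802686409 amp 0.02073011913660592 max 0.16430417622643084
[0.005, 0.012, 0.02, 0.027, 0.033, 0.037, 0.037, 0.034, 0.029, 0.021, 0.012, 0.004, -0.004, -0.009, -0.01, -0.01, -0.01, -0.01, -0.006, 0.0] sum 0.21199999999999997 end theta 0.002079926054797829 rate 0.0004362804042964022 amp 0.002083956750537869 max 0.16290492055426853
```

```bash
python3 -m pendant '[[0,0,0,0,0,0,0],[0,0,0,0,0,0,0],[0,0,0,0,0,0,0],[0,0,-0.015,0,0,0,0],[0,0,-0.045,0,0,0,0],[0,0,-0.045,0,0,0,0],[0,0,-0.045,0,0,0,0],[0,0,-0.045,0,0,0,0],[0,0,-0.017,0,0,0,0],[0,0,0,0,0,0,0]]'
python3 m.py 5
python3 - <<'E'
from plan import *
s=np.load("st.npz")
for N in(10,20): plan(*s["c"],.399-float(s["k"]),N=N,vmax=.02,wd=1e3)
E
```

```text
time: 8.9
position: [0.591, 0.1983, 0.3156]
ee_rot: [-3.137, 0.142, -0.006]
contact_force: [0.3, 3.0, 6.5]
gripper_width: 0.029
finger_force: 64.3
8.9 [0.054 9.424] [0.591  0.1983 0.3156]
8.95 [ 0.049 10.256] [0.5909 0.1972 0.3156]
9.0 [0.042 9.743] [0.5909 0.1967 0.3156]
9.05 [ 0.033 10.822] [0.5909 0.1963 0.3156]
9.1 [ 0.027 11.022] [0.5908 0.1962 0.3156]
now 9.15 theta,rate [ 0.01619715 -0.19349784] amp 0.05969720677777347 travel 0.4011857026383154
[0.02, 0.018, -0.002, -0.019, -0.02, -0.02, -0.009, 0.011, 0.02, 0.0] sum -0.0009999999999999974 end theta 0.001951392541193529 rate 0.023481983575169955 amp 0.0072407267438782345 max 0.07425425987462121
[-0.001, -0.003, -0.004, -0.005, -0.005, -0.005, -0.005, -0.004, -0.003, -0.001, 0.001, 0.003, 0.004, 0.005, 0.006, 0.005, 0.005, 0.003, 0.002, 0.0] sum -0.002 end theta -0.0008066151357479092 rate -0.0003104049889104442 amp 0.0008118643859885911 max 0.04477563189621795
```

```bash
python3 - <<'E'
from h import *
a=cv2.imread("pics/m9.15.png"); b=ctrl.get_image("top")["img"][:,:,::-1]
f=lambda i:cv2.resize(i,(395,380),interpolation=cv2.INTER_CUBIC)
cv2.imwrite("pics/v8.png",np.hstack([f(a[120:320,180:388]),f(b[120:280,170:336])]))
E
python3 m.py 4
```

```text
9.2 [4.0000e-03 1.2005e+01] [0.5908 0.196  0.3156]
9.25 [-7.0000e-03  1.3412e+01] [0.5908 0.196  0.3156]
9.3 [-0.015 12.863] [0.5908 0.196  0.3156]
9.35 [-0.025 13.543] [0.5908 0.196  0.3156]
now 9.4 theta,rate [-0.03283574 -0.15804827] amp 0.05727774289607121 travel 0.40108066877417786
```

View pics/v8.png

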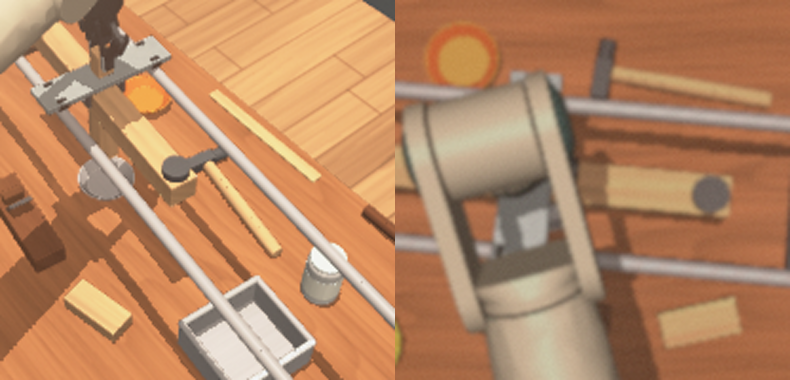

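The left crop shows the carriage over the dish, with the post above the dish at (105,160). The rear disc lies next to the mallet head at (180,168), which may bias the reading. I fit the swing with an offset over a longer window.

```bash
cat > m2.py <<'E'
from m import *
from plan import plan
def m2(n):
    T,A,B=[],[],[]
    for i in range(n):
        s=ctrl.read_state(); d=ctrl.get_image("side"); T.append(s["time"]); A.append(angle(d,s["position"],-1)[0])
    e=ctrl.read_state(); t=np.array(T)-e["time"]; A=np.array(A)
    M=np.c_[np.cos(W*t),np.sin(W*t)/W,np.ones(n)]; c=np.linalg.lstsq(M,A,rcond=None)[0]; r=A-M@c
    k=Y@(e["position"]-np.array([.5535,-.2034,0])); print(A.round(3)); print("t",e["time"],"theta,rate,off",c.round(4),"amp",np.hypot(c[0],c[1]/W),"rms",r.std(),"travel",k)
    np.savez("st.npz",c=c[:2],k=k)
    return c
E
sed -i 's/^measure(int/if __name__=="__main__": measure(int/' m.py
python3 - <<'E'
from m2 import *
m2(24); s=np.load("st.npz")
for vm in(.01,.02): plan(*s["c"],.399-float(s["k"]),N=10,vmax=vm,wd=1e3)
E
```

```text
[-0.03  -0.038 -0.047 -0.049 -0.05  -0.05  -0.049 -0.049 -0.046 -0.037
 -0.029 -0.023 -0.012 -0.006  0.008  0.014  0.028  0.032  0.044  0.049
  0.061  0.068  0.071  0.072]
t 10.6 theta,rate,off [ 0.0614 -0.0104  0.0099] amp 0.06149570704240608 rms 0.0021183482231332635 travel 0.40106046259708367
[0.01, 0.01, 0.01, 0.008, -0.003, -0.01, -0.01, -0.01, -0.007, 0.0] sum -0.0019999999999999957 end theta -0.001533784311849216 rate 0.015195686973440146 amp 0.0047658119245771 max 0.04908047216436564
[0.011, 0.013, 0.01, 0.004, -0.003, -0.009, -0.011, -0.01, -0.006, 0.0] sum -0.0010000000000000026 end theta -9.857650155654258e-05 rate 0.007583144265729924 amp 0.002253920664740674 max 0.04831106036620077
```

```bash
python3 -m pendant '[[0,0,-0.011,0,0,0,0],[0,0,-0.013,0,0,0,0],[0,0,-0.010,0,0,0,0],[0,0,-0.004,0,0,0,0],[0,0,0.003,0,0,0,0],[0,0,0.009,0,0,0,0],[0,0,0.011,0,0,0,0],[0,0,0.010,0,0,0,0],[0,0,0.007,0,0,0,0],[0,0,0,0,0,0,0]]'
python3 - <<'E'
from m2 import *
m2(24); s=np.load("st.npz")
for wd in(1e3,1e2): plan(*s["c"],.399-float(s["k"]),N=10,vmax=.01,wd=wd)
E
```

```text
time: 11.6
position: [0.5905, 0.1924, 0.3156]
ee_rot: [3.138, -0.148, 0.002]
contact_force: [-2.6, -3.9, 6.4]
gripper_width: 0.0292
finger_force: 64.2
[0.01  0.01  0.009 0.009 0.009 0.009 0.008 0.007 0.007 0.006 0.004 0.005
 0.005 0.007 0.007 0.007 0.009 0.009 0.009 0.01  0.01  0.01  0.011 0.011]
t 12.8 theta,rate,off [0.0024 0.0099 0.0099] amp 0.0037988465522456245 rms 0.0007699394338741077 travel 0.3976093047288545
[-0.0, 0.0, 0.001, 0.001, 0.001, 0.0, -0.0, -0.001, -0.001, 0.0] sum 0.001 end theta 0.00045772584406059125 rate -0.0011872316729164658 amp 0.0005777523319688304 max 0.003705223693769111
[-0.0, 0.0, 0.001, 0.001, 0.001, 0.001, -0.0, -0.001, -0.001, 0.0] sum 0.002 end theta 0.00026172635926141396 rate 0.0025943876159592524 amp 0.0008136309730034237 max 0.003705223693769111
```

Swing amplitude is below 0.004 rad, 1.5 mm from the dish centre. I hold for 6 s.

```bash
Z='[0,0,0,0,0,0,0]'
python3 -m pendant '[[0,0,0,0,0,0,0],[0,0,0,0,0,0,0],[0,0,0,0,0,0,0],[0,0,0,0,0,0,0],[0,0,0,0,0,0,0],[0,0,0,0,0,0,0],[0,0,0,0,0,0,0],[0,0,0,0,0,0,0],[0,0,0,0,0,0,0],[0,0,0,0,0,0,0]]' >/dev/null
python3 -m pendant '[[0,0,0,0,0,0,0],[0,0,0,0,0,0,0],[0,0,0,0,0,0,0],[0,0,0,0,0,0,0],[0,0,0,0,0,0,0],[0,0,0,0,0,0,0],[0,0,0,0,0,0,0],[0,0,0,0,0,0,0],[0,0,0,0,0,0,0],[0,0,0,0,0,0,0]]' >/dev/null
python3 -m pendant '[[0,0,0,0,0,0,0],[0,0,0,0,0,0,0],[0,0,0,0,0,0,0],[0,0,0,0,0,0,0],[0,0,0,0,0,0,0],[0,0,0,0,0,0,0],[0,0,0,0,0,0,0],[0,0,0,0,0,0,0],[0,0,0,0,0,0,0],[0,0,0,0,0,0,0]]' >/dev/null
python3 -m pendant '[[0,0,0,0,0,0,0],[0,0,0,0,0,0,0],[0,0,0,0,0,0,0],[0,0,0,0,0,0,0],[0,0,0,0,0,0,0],[0,0,0,0,0,0,0],[0,0,0,0,0,0,0],[0,0,0,0,0,0,0],[0,0,0,0,0,0,0],[0,0,0,0,0,0,0]]' >/dev/null
python3 -m pendant '[[0,0,0,0,0,0,0],[0,0,0,0,0,0,0],[0,0,0,0,0,0,0],[0,0,0,0,0,0,0],[0,0,0,0,0,0,0],[0,0,0,0,0,0,0],[0,0,0,0,0,0,0],[0,0,0,0,0,0,0],[0,0,0,0,0,0,0],[0,0,0,0,0,0,0]]'
python3 -c "
from m2 import *
m2(20)"
```

```text
time: 17.8
position: [0.5905, 0.1925, 0.3156]
ee_rot: [3.137, -0.148, 0.002]
contact_force: [-3.2, -3.9, 5.7]
gripper_width: 0.0287
finger_force: 64.2
[0.006 0.007 0.007 0.009 0.009 0.009 0.009 0.01  0.01  0.01  0.011 0.011
 0.012 0.012 0.013 0.014 0.014 0.013 0.014 0.014]
t 18.8 theta,rate,off [ 0.003  -0.0038  0.0103] amp 0.003224781922377394 rms 0.0005188487113955122 travel 0.3975960834378969
```

```bash
python3 -m pendant '[[0.45,0,0,0,0,0,0],[0.6,0,0,0,0,0,0],[0.8,0,0,0,0,0,0],[1,0,0,0,0,0,0],[1,0,0,0,0,0,0],[1,0,0,0,0,0,0],[1,0,0,-0.01,0,0,0],[1,0,0,-0.02,0,0,0],[1,0,0,-0.03,0,0,0],[1,0,0,-0.03,0,0,0]]'
python3 -m pendant '[[1,0,0,-0.03,0,0,0],[1,0,0,-0.02,0,0,0],[1,0,0,0,0,0,0],[1,0,0,0,0,0,0],[1,0,0,0,0,0,0],[1,0,0,0,0,0,0],[1,0,0,0,0,0,0],[1,0,0,0,0,0,0],[1,0,0,0,0,0,0],[1,0,0,0,0,0,0]]'
python3 - <<'E'
from m2 import *
m2(20)
a=ctrl.get_image("side")["img"][:,:,::-1]
cv2.imwrite("pics/v9.png",cv2.resize(a[120:320,180:388],(624,600),interpolation=cv2.INTER_CUBIC))
E
```

```text
time: 19.8
position: [0.5903, 0.193, 0.4059]
ee_rot: [3.138, -0.147, 0.0]
contact_force: [1.2, 0.4, -0.2]
gripper_width: 0.0854
finger_force: 0.0
time: 20.8
position: [0.5906, 0.1931, 0.4541]
ee_rot: [3.138, -0.147, 0.0]
contact_force: [-0.4, -0.3, -0.2]
gripper_width: 0.0856
finger_force: 0.0
[0.014 0.013 0.012 0.011 0.011 0.011 0.011 0.011 0.011 0.01  0.01  0.01
 0.01  0.01  0.01  0.01  0.01  0.01  0.011 0.011]
t 21.8 theta,rate,off [-0.0006  0.0063  0.0117] amp 0.001974596590648728 rms 0.0003245200091749801 travel 0.39819310836238947
```

View pics/v9.png

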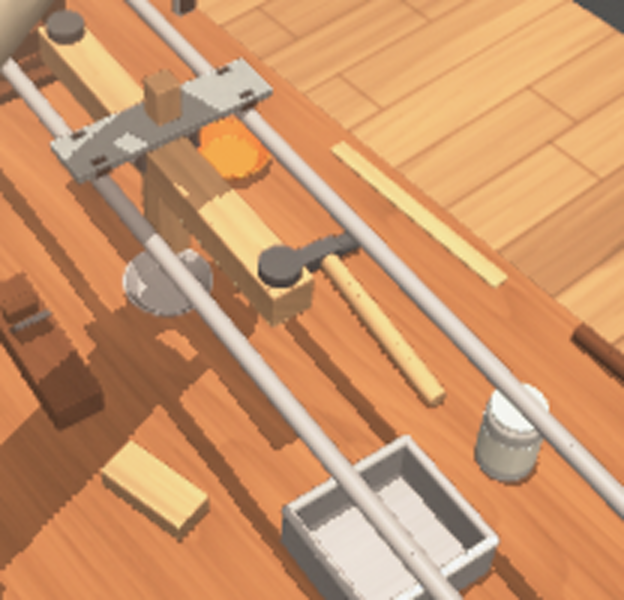

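The grip at (163,97) is free, the leg hangs over the dish at (168,280), and the tools are undisturbed. I hand in.

```bash
python3 -c "
from cell import ctrl
print(ctrl.sign_off())"
```

```text
the job is handed in; nothing more can be done
None
```

The leg hangs nearly still (about 0.002 rad of swing) with the carriage within about 1–2 mm of the dish centre; I held it there just over six seconds before letting go, left the bench tools alone, and handed the job in at about 22 s.

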